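Key out of the chuck, then open it by hand

TASK

The chuck key has been left in the upright bench chuck. Draw it straight out and park it in its key rest, lying in both notches, and let go of it; then open the jaws fully by turning only the knurled outer sleeve anticlockwise (seen from above) to its stop, while the chuck body inside the sleeve keeps facing the way it does now. Leave the other things on the bench where they are.

Things in the scene. Friction and masses are not known exactly. Their poses are not given: they have to be found in the camera images.
- stand: green cast bench stand, bolted down: 150 x 150 x 14 mm foot and round pedestal (to 49 mm) with an upright drill-type chuck. Origin on the chuck's vertical axis at bench height, z up; -x points along the key that sticks out at the start. Heights: sleeve 54 to 82 mm; bright steel nose of the chuck body, 54 mm in diameter, 82 to 111 mm, with three key bores; three jaws on top, up to 123 mm
- chuck_axis (a point): point on the chuck's vertical axis, 68 mm above the bench, within the knurled outer sleeve: 66 mm in diameter from 54 to 76 mm above the bench, with a 64 mm toothed edge above that up to 82 mm
- bore (a point): mouth of the bore the key is in, 27 mm out from the chuck axis, 95 mm above the bench, fixed to the stand; x points straight into the bore (the key is drawn along -x), z up. The bore is 13 mm wide, 25 mm deep; the key's 12 mm pilot has about 1 mm play in it and hangs level to within 1 degree, its axis 93 to 95 mm above the bench
- chuck_body (a joint): angle of the chuck body (nose, jaws, bores) on the stand, rad, anticlockwise from above positive, 0 at the start. It is free to turn but stiff: about 1.2 N m. It is to stay where it is.
- sleeve (a joint): angle of the outer sleeve relative to the chuck body, rad, anticlockwise from above positive: 0 jaws shut, 1.25 jaws fully open (stop). It starts between 0 and 0.3, stays where it is left and turns with about 0.2 N m; at its stop it would drag the body round. The three jaws swing out with it
- sleeve_line (a point): white line on the outside of the sleeve, 33 mm from the chuck axis; it stands under a white line on the nose when the jaws are shut and under a red line when they are fully open
- chuck_key: loose steel T-handled chuck key, 0.22 kg, 134 mm long. Origin on its axis at the middle of the plain shank (and near its centre of mass), x towards its pilot. Shank 14 mm in diameter, 38 mm either way; then at +x a 24 mm gear head (38 to 52 mm) and the pilot; at -x a 21 mm hub (to 56 mm) with a 90 x 10 mm cross bar along y, level at the start. It starts 80 mm out from the chuck axis
- key_tip (a point): end of the key's pilot, on its axis 77.5 mm from its origin
- key_rest: green cast bracket fixed to the bench: 112 x 60 x 10 mm foot, two upright cheeks 7 mm thick at x = +26 and -26 mm, each with a notch open to the top, 17 mm wide, between rounded horns that end 78 mm above the bench (40 mm wide overall). Origin at the centre of the underside; x runs through both notches, z up. Between the cheeks: 45 mm for fingers, over a rib 26 mm high
- notches (a point): middle of the parking place: the axis of a parked key passes here, 59 mm above the bench, along x of the rest (notch floors at 52 mm). The shank lies in both notches, gear head outside one cheek and cross bar outside the other, either way round, with about 8 mm of play either way along it
- chisel_1: bystander: chisel with a red-brown handle, 258 x 25 x 25 mm, lying between stand and rest; origin at the centre of its underside
- match_box: bystander: orange match box, 37 x 58 x 17 mm; origin at the centre of its underside
- offcut_3: bystander: pale wooden block, 60 mm each way; origin at the centre of its underside

How it is judged:
By the outcome, as a careful person would: the job done as asked, in the order asked, and still so for the second after the job is handed in, with the robot touching nothing.
It also fails if it takes over 61 s, if anything falls off the work surface, if the arm or the gripper's body presses on something with over 40 N, if the wrist force passes 120 N, or if a joint passes its speed limit or range.

ROBOT

A 6-joint arm with a two-finger parallel gripper is mounted at the origin on a cart in front of the work surface, level with it; the furniture and walls round the work are solid. World frame = base frame: x ahead of the robot, y to its left, z up, the work surface at z = 0. Lengths are in m, angles in rad, forces in N, time in s.
With the tool pointing down it reaches from about 0.35 to 0.85 m from the base axis. Payload 8.1 kg.
Tool frame: the origin (TCP) lies on the centre line of the jaws, within the pads' length; the fingertips stand 22 mm ahead of it and the grasp point (between the pads) lies 3 mm ahead of it; z points along the fingers, y is the line along which they close (so a half turn about z gives the same grasp; the last joint's range is limited). The gripper opens to 93 mm and grips with 3 to 60 N. Pads are 15 mm wide; open, the fingers measure 128 mm over their backs; the gripper's body (75 mm by 188 mm) begins 65 mm behind the grasp point.
Start: joints at [-1.326, 0.13, 1.488, -0, 1.523, -0.085], TCP at [0.194, -0.568, 0.241] pointing down, gripper open.
Joint ranges: [-2.96, 2.96], [-0.89, 2.26], [0.02, 2.5], [-1.34, 4.48], [0, 2.73], [-2.66, 2.66]. Speed limits (rad/s): [2.39, 2.39, 2.79, 3.14, 3.14, 3.14].

INTERFACE

Orientations are given as a rotation vector (axis times angle).
In Python, from plant import robot gives the robot as it stands.
- The arm moves only by the shell command python3 inch.py FILE [FORCE], which reads ROWS from the file FILE. ROWS is a JSON object with one list for each field, all of the same length, 1 to 20, a row being the entries at one place: finger_gap (the finger opening in m), sx, sy, sz (the shift in shares of the most that a row can go, 1 being 50 mm), yaw (a turn about the tool's z in rad); each row shifts and turns the commanded pose from where the row before left it, along the tool's axes as they then stand; what a row does not reach is not made up. A row lasts 1/10 s, in which the tool goes at most 0.05 m and 0.15 rad, less where a joint would pass 70% of its speed; a pose out of reach is approached as far as the arm can. The fingers move at their own pace and stop on an object; FORCE is the grip in N (left out, the last holds). Time passes only in rows, so rows that do not move let the fingers close. It prints the time, the measured TCP pose, the force, the opening and the grip force at its end. Input that does not fit is refused with a message, and nothing moves.
- robot.read_state(): the state, without advancing time (a new reading comes with each control period).
- robot.read_camera(name): name is "scene" or "top" or "wrist"; returns a dict with "image" (384x512x3 uint8, red, green, blue), "fx", "fy", "cx", "cy" (pixels), "R" (3x3) and "t" (3): a world point X has camera coordinates R X + t. Camera axes: x right, y down, z forward; pixel columns grow to the right and rows downward; lengths in m; the calibration is good to about 2 mm. A picture is of the moment at which its call begins. There is no depth.
- robot.close_job(): hands the job in; it is judged then, once.
The state is a dict: "t": time; "q": joint angles; "dq": joint speeds; "joint_torque": joint torques, N m; "tool_pos": TCP position; "orientation": TCP orientation; "force": force on the tool from outside, world axes, zero at the start; "wrist_torque": the same for the moment, N m; "opening": finger opening in m; "gripper_force": force on a finger pad.
Only numpy, scipy, OpenCV 4.12 (cv2) and the standard library are available. Lean on these libraries where they do the work, as an engineer would, in place of code of your own. Each camera call takes 0.05 s, during which the arm holds its last target. There are 200 camera calls.

## Working session

There is one attempt and no reset: what is moved stays moved. The work goes in short steps, Python scripts to look and compute and a shell command to move; the robot and the scene stay as the last step left them, time stands still between calls to the robot, and variables do not carry over. Pictures are saved under pics/ and viewed, at most 10 in all, crops included, and the job is handed in when it is done.

```bash
ls; mkdir -p pics; python3 - <<'E'
from plant import robot
import cv2,numpy as np
print(robot.read_state())
ims=[]
for n in ["scene","top"]:
    c=robot.read_camera(n); cv2.imwrite(f"pics/{n}0.png",c["image"][:,:,::-1]); np.savez(f"pics/{n}0.npz",**c)
    print(n,c["fx"],c["cx"],c["cy"],(-c["R"].T@c["t"]).round(3),c["R"].round(2).tolist())
E
```

```text
inch.py
pics
plant.py
{'t': 0.0, 'q': array([-1.32638730e+00,  1.31156786e-01,  1.48925843e+00,  8.19998609e-06,
        1.52301907e+00, -8.54053011e-02]), 'dq': array([-6.73737907e-05, -5.66112258e-05, -1.50709601e-03, -7.97741536e-04,
        7.33676556e-05,  1.18985652e-03]), 'joint_torque': array([ 1.05353363e-03, -5.59828699e+01, -4.91761065e+01,  7.69503484e-02,
        3.52477888e-02, -2.23819352e-04]), 'tool_pos': array([ 0.19421284, -0.5671392 ,  0.23960149]), 'orientation': array([-3.09716109e+00, -5.15424120e-01,  2.16792071e-04]), 'force': array([ 0.71397868, -0.05249773, -0.69538379]), 'wrist_torque': array([0.06274216, 0.01914884, 0.03150916]), 'gripper_force': 0.0, 'opening': 0.09309188129171561}
scene 362.20780790071194 256.834931031522 182.8462381251439 [0.206 0.57  0.722] [[-0.67, -0.74, -0.01], [-0.54, 0.5, -0.67], [0.51, -0.45, -0.74]]
top 480.91083002096684 257.61915963756854 193.76787914603312 [0.479 0.211 1.063] [[0.02, -1.0, 0.02], [-0.99, -0.02, -0.13], [0.13, -0.02, -0.99]]
```

View pics/scene0.png

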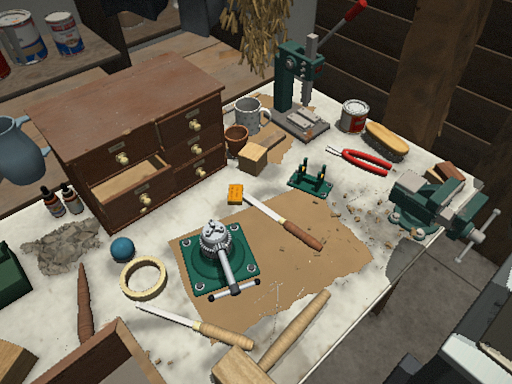

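View pics/top0.png

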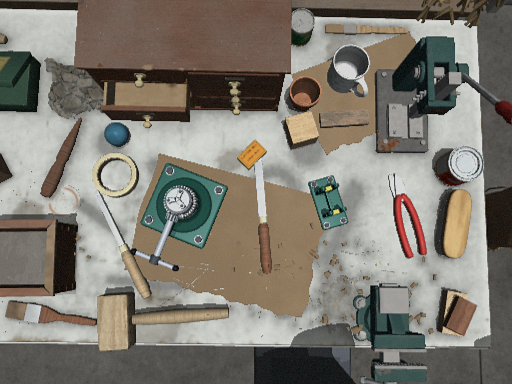

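Top view: chuck at about (180,202), key running to its cross bar at (155,261), rest at (328,203), chisel between them. I need enlarged crops.

```bash
python3 - <<'E'
import cv2,numpy as np
t=cv2.imread("pics/top0.png"); s=cv2.imread("pics/scene0.png")
def crop(im,x,y,w,h,k):
    o=cv2.resize(im[y:y+h,x:x+w],None,fx=k,fy=k,interpolation=cv2.INTER_CUBIC)
    for i in range(0,w,10): cv2.putText(o,str(x+i),(i*k,8),0,.3,(0,0,255),1) if i%20==0 else 0; cv2.line(o,(i*k,10),(i*k,14),(0,0,255),1)
    for i in range(0,h,10): cv2.putText(o,str(y+i),(0,i*k+4),0,.3,(0,0,255),1) if i%20==0 else 0; cv2.line(o,(20,i*k),(24,i*k),(0,0,255),1)
    return o
a=crop(t,125,155,110,125,4); b=crop(t,295,165,60,75,5); 
c=np.zeros((600,800,3),np.uint8); c[:500,:440]=a; c[:375,460:760]=b
cv2.imwrite("pics/topc.png",c)
a=crop(s,170,205,100,105,5); b=crop(s,280,145,60,60,5)
c=np.zeros((600,800,3),np.uint8); c[:525,:500]=a; c[:300,500:800]=b
cv2.imwrite("pics/scenec.png",c)
E
```

```text
(no output)
```

View pics/topc.png

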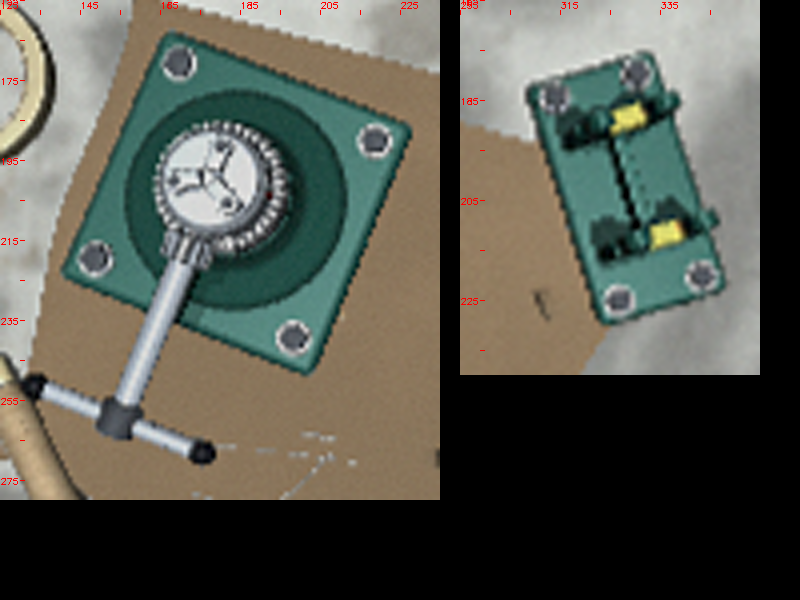

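View pics/scenec.png

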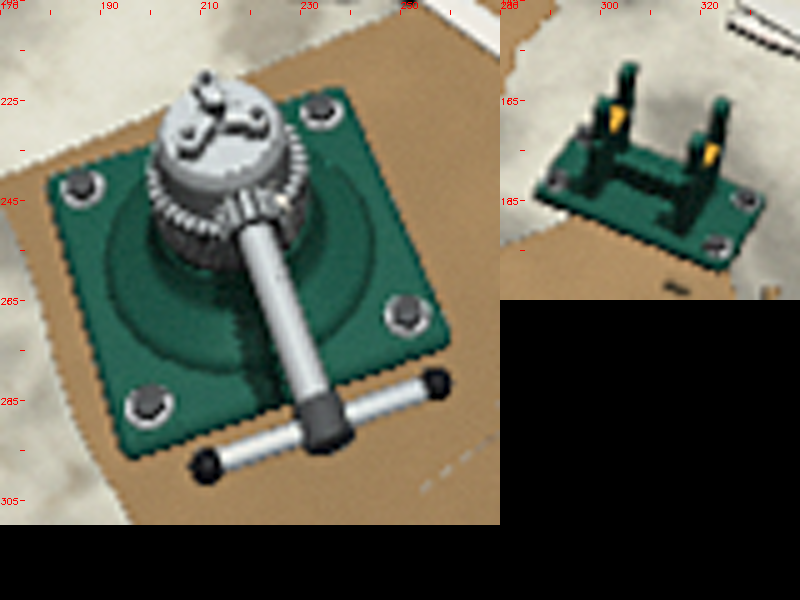

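The crops show the key's bar ends, hub and foot screws clearly in both views, and the rest's four screws and yellow notch liners. Triangulating these.

```bash
cat > h.py <<'E'
import numpy as np
def cam(f): return dict(np.load(f))
def ray(c,p):
    d=np.array([(p[0]-c["cx"])/c["fx"],(p[1]-c["cy"])/c["fy"],1.])
    return -c["R"].T@c["t"], c["R"].T@d
def atz(c,p,z):
    o,d=ray(c,p); return o+d*(z-o[2])/d[2]
def tri(obs):
    A=0;b=0
    for c,p in obs:
        o,d=ray(c,p); d=d/np.linalg.norm(d); P=np.eye(3)-np.outer(d,d); A=A+P; b=b+P@o
    X=np.linalg.solve(A,b)
    return X,[proj(c,X)-np.array(p) for c,p in obs]
def proj(c,X):
    v=c["R"]@X+c["t"]; return np.array([c["fx"]*v[0]/v[2]+c["cx"],c["fy"]*v[1]/v[2]+c["cy"]])
E
python3 - <<'E'
from h import *
T=cam("pics/top0.npz");S=cam("pics/scene0.npz")
def u(p,x0,y0,k,off=0): return ((p[0]-off+.5)/k-.5+x0,(p[1]+.5)/k-.5+y0)
pts={"barL":((33,385),(206,467)),"barR":((203,453),(437,382)),"hub":((119,414),(325,420)),
"s1":((179,63),(82,187)),"s2":((374,141),(321,110)),"s3":((293,337),(407,313)),"s4":((95,258),(149,405))}
# match by trial
R={}
for k,(a,b) in pts.items():
    X,r=tri([(T,u(a,125,155,4)),(S,u(b,170,205,5))]); R[k]=X; print(k,X.round(4),[x.round(1).tolist() for x in r])
a=[(555,97),(637,73),(703,276),(619,300)]
b=[(585,133),(557,181),(748,200),(716,246)]
X=np.array([atz(T,u(p,295,165,5,460),.012) for p in a]); print("rest top",X.round(4),X.mean(0))
Y=np.array([atz(S,u(p,280,145,5,500),.012) for p in b]); print("rest scene",Y.round(4),Y.mean(0))
f=np.array([atz(T,u(pts[k][0],125,155,4),.017) for k in("s1","s2","s3","s4")]);print(f.round(4),f.mean(0))
g=np.array([atz(S,u(pts[k][1],170,205,5),.017) for k in("s1","s2","s3","s4")]);print(g.round(4),g.mean(0))
for z in(.09,.094,.098):print([atz(T,u(p,125,155,4),z).round(4) for p in((33,385),(119,414),(203,453))],[atz(S,u(p,170,205,5),z).round(4) for p in((206,467),(325,420),(437,382))])
for z in (.06,): print("yellow",[atz(T,u(p,295,165,5,460),z).round(4) for p in((628,118),(667,234))],[atz(S,u(p,280,145,5,500),z).round(4) for p in((617,117),(711,152))])
E
```

```text
barL [0.4851 0.4411 0.0848] [[-0.3, -0.3], [0.5, 0.1]]
barR [0.4528 0.3549 0.0845] [[-0.4, -0.4], [0.6, 0.1]]
hub [0.4707 0.397  0.084 ] [[-0.0, -0.0], [0.0, 0.0]]
s1 [0.6633 0.3867 0.0134] [[-0.4, -0.4], [0.6, 0.1]]
s2 [0.6218 0.278  0.0144] [[-0.4, -0.4], [0.5, 0.1]]
s3 [0.5137 0.3189 0.0134] [[-0.3, -0.3], [0.4, 0.1]]
s4 [0.5546 0.4278 0.013 ] [[-0.3, -0.3], [0.5, 0.1]]
rest top [[0.6384 0.0665 0.012 ]
 [0.6498 0.03   0.012 ]
 [0.5601 0.0012 0.012 ]
 [0.5489 0.0383 0.012 ]] [0.5992964  0.03401175 0.012     ]
rest scene [[0.6508 0.0337 0.012 ]
 [0.6361 0.0704 0.012 ]
 [0.5586 0.0061 0.012 ]
 [0.5489 0.0427 0.012 ]] [0.59860874 0.03821993 0.012     ]
[[0.6617 0.3851 0.017 ]
 [0.6205 0.277  0.017 ]
 [0.5128 0.3179 0.017 ]
 [0.5537 0.4263 0.017 ]] [0.58718381 0.35156427 0.017     ]
[[0.662  0.3885 0.017 ]
 [0.6212 0.2798 0.017 ]
 [0.5129 0.3208 0.017 ]
 [0.5534 0.4293 0.017 ]] [0.5873775 0.3546021 0.017    ]
[array([0.4844, 0.4392, 0.09  ]), array([0.4707, 0.3958, 0.09  ]), array([0.4521, 0.3533, 0.09  ])] [array([0.4835, 0.4428, 0.09  ]), array([0.4683, 0.3987, 0.09  ]), array([0.4516, 0.3574, 0.09  ])]
[array([0.4844, 0.4383, 0.094 ]), array([0.4708, 0.395 , 0.094 ]), array([0.4522, 0.3527, 0.094 ])] [array([0.4817, 0.4436, 0.094 ]), array([0.4666, 0.3998, 0.094 ]), array([0.4501, 0.3588, 0.094 ])]
[array([0.4843, 0.4373, 0.098 ]), array([0.4708, 0.3943, 0.098 ]), array([0.4524, 0.3521, 0.098 ])] [array([0.48  , 0.4444, 0.098 ]), array([0.465 , 0.4009, 0.098 ]), array([0.4485, 0.3601, 0.098 ])]
yellow [array([0.6227, 0.0422, 0.06  ]), array([0.5738, 0.0259, 0.06  ])] [array([0.6176, 0.0496, 0.06  ]), array([0.5686, 0.0329, 0.06  ])]
```
Calibration ~3 mm between cams in y. Stand center ≈ (0.5873,0.353). Axis direction of the key: from s3-s4... foot: s1-s2 direction etc. (0.0414,0.1087) => y-ish; x axis direction perpendicular: s1-s4: (.1085,-.0412): angle -20.7deg. +x of stand = (0.935,-0.355). Key at -x: center + 80mm*(-.935,.355) = (0.5125,0.3814). Bar: hub at 80+56.. bar centre maybe 131 mm out → (0.4648,0.3995). Measured (0.469,0.3975). OK. Consistent.

Units first: shifts go in shares of 50 mm. So -0.05 m is -1, -0.02 m is -0.4.

```bash
echo '{"finger_gap": [0.093,0.093,0.093,0.093,0.093,0.093,0.093,0.093,0.093,0.093,0.093,0.093,0.093,0.093,0.093,0.093,0.093,0.093,0.093,0.093],"sx": [0,0,0,0.6,0.6,0.6,0.6,0.6,0.6,0.6,0.6,0.6,0.6,0.6,0.6,0.6,0.6,0.6,0.6,0.6],"sy": [0,0,0,-0.78,-0.78,-0.78,-0.78,-0.78,-0.78,-0.78,-0.78,-0.78,-0.78,-0.78,-0.78,-0.78,-0.78,-0.78,-0.78,-0.78],"sz": [-1,-1,-0.4,0,0,0,0,0,0,0,0,0,0,0,0,0,0,0,0,0],"yaw": [0,0,0,0,0,0,0,0,0,0,0,0,0,0,0,0,0,0,0,0]}' > next.json && python3 inch.py next.json && echo '{"finger_gap": [0.093,0.093,0.093,0.093,0.093,0.093,0.093,0.093,0.093,0.093,0.093,0.093,0.093,0.093,0.093,0.093,0.093,0.093,0.093,0.093],"sx": [0.6,0.6,0.6,0,0,0,0,0,0,0,0,0,0,0,0,0,0,0,0,0],"sy": [-0.78,-0.78,-0.78,0,0,0,0,0,0,0,0,0,0,0,0,0,0,0,0,0],"sz": [0,0,0,0,0,0,0,0,0,0,0,0,0,0,0,0,0,0,0,0],"yaw": [0,0,0,-0.15,-0.15,-0.15,-0.15,-0.15,-0.15,-0.15,-0.15,-0.15,-0.15,-0.15,-0.15,-0.15,-0.15,-0.15,-0.15,-0.05]}' > next.json && python3 inch.py next.json
cat >> h.py <<'E'
def tool(robot):
    from scipy.spatial.transform import Rotation as Ro
    s=robot.read_state(); return s["tool_pos"],Ro.from_rotvec(s["orientation"]).as_matrix(),s
def snap(robot,f,n="wrist"):
    import cv2
    c=robot.read_camera(n); cv2.imwrite(f"pics/{f}.png",c["image"][:,:,::-1]); np.savez(f"pics/{f}.npz",**c); return c
E
python3 - <<'E'
from h import *; from plant import robot
p,R,s=tool(robot); print(p,np.degrees(np.arctan2(R[1,0],R[0,0])),s["q"])
snap(robot,"w1")
E
```

```text
t: 2.1
tool_pos: [0.4621, 0.227, 0.3602]
orientation: [3.099, 0.516, -0.0]
force: [0.6, -2.0, 0.4]
opening: 0.093
gripper_force: 0.0
t: 4.1
tool_pos: [0.5092, 0.3645, 0.36]
orientation: [-0.556, -3.091, 0.001]
force: [-0.3, 0.7, 1.1]
opening: 0.093
gripper_force: 0.0
[0.50924043 0.36450173 0.35997009] 159.59520647726853 [ 5.39381130e-01  1.87556221e-01  1.21002606e+00  1.07065100e-05
  1.74515146e+00 -6.75282834e-01]
```

View pics/w1.png

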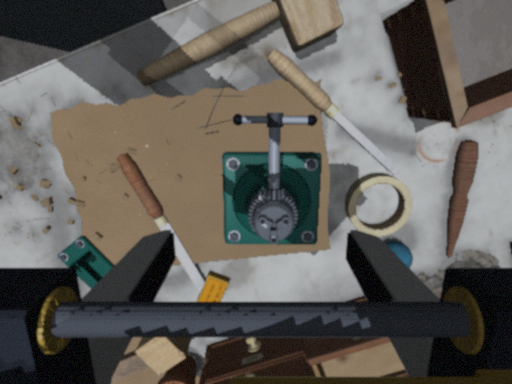

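Wrist view: key hub (274,119), bar ends (237,119)/(313,120), gear ~(273,190), foot screws (233,164), (309,163), (308,236), (233,237).

```bash
python3 - <<'E'
from h import *; from plant import robot
W=cam("pics/w1.npz"); p,R,s=tool(robot)
print("cam",(-W["R"].T@W["t"]).round(4),W["fx"])
f=np.array([atz(W,q,.017) for q in((233,164),(309,163),(308,236),(233,237))]);print(f.round(4),f.mean(0))
for q in((237,119),(274,119),(313,120),(274.5,160),(273,190)):print(q,atz(W,q,.094).round(4))
print("tcp below at .094",proj(W,np.array([p[0],p[1],.094])))
T=cam("pics/top0.npz");S=cam("pics/scene0.npz")
for n,a,b,w in(("hub",(119,414),(325,420),(274,119)),("L",(33,385),(206,467),(313,120)),("R",(203,453),(437,382),(237,119))):
    X,r=tri([(T,(125+a[0]/4-.4,155+a[1]/4-.4)),(S,(170+b[0]/5-.4,205+b[1]/5-.4)),(W,w)]);print(n,X.round(4),np.round(r,1).tolist())
c=np.array([.5873,.353]);e=np.array([-.935,.355]);g=c+e*.08;print("key",g,R[:,:].T@(np.array([*g,.097])-p))
E
```

```text
cam [0.4364 0.3916 0.5041] 334.2721300044651
[[0.5131 0.3206 0.017 ]
 [0.5509 0.4265 0.017 ]
 [0.6615 0.3888 0.017 ]
 [0.6218 0.2773 0.017 ]] [0.58685697 0.35330478 0.017     ]
(237, 119) [0.4517 0.3566 0.094 ]
(274, 119) [0.4672 0.3982 0.094 ]
(313, 120) [0.4846 0.4418 0.094 ]
(274.5, 160) [0.5143 0.382  0.094 ]
(273, 190) [0.5501 0.3671 0.094 ]
tcp below at .094 [259.88078033 161.0735658 ]
hub [0.4696 0.3975 0.0852] [[-0.4, 0.6], [0.2, 0.3], [-0.2, 1.6]]
L [0.4852 0.4417 0.0852] [[-0.6, -0.4], [0.2, 0.1], [-1.0, -0.0]]
R [0.4525 0.3552 0.0848] [[-0.6, -0.3], [0.6, 0.2], [-0.3, 0.6]]
key [0.5125 0.3814] [0.00262003 0.01721783 0.26293807]
```

To row units: 0.017 m is 0.34, 0.003 m is 0.06.

```bash
echo '{"finger_gap": [0.093,0.093,0.093,0.093,0.093,0.093],"sx": [0.06,0,0,0,0,0],"sy": [0.34,0,0,0,0,0],"sz": [0.6,0.9,0.9,0.8,0,0],"yaw": [0,0,0,0,0,0]}' > next.json && python3 inch.py next.json
python3 - <<'E'
from h import *; from plant import robot
import cv2
p,R,s=tool(robot); print(p,np.degrees(np.arctan2(R[1,0],R[0,0])))
c=snap(robot,"w2"); im=cv2.imread("pics/w2.png")
o=cv2.resize(im[:260,120:420],None,fx=2.3,fy=2.3,interpolation=cv2.INTER_CUBIC); cv2.imwrite("pics/w2c.png",o)
E
```

```text
t: 4.75
tool_pos: [0.5122, 0.3813, 0.2006]
orientation: [-0.566, -3.089, 0.002]
force: [1.1, 0.4, 1.1]
opening: 0.0928
gripper_force: 0.0
[0.51219809 0.38130886 0.20058975] 159.22586021058453
```

View pics/w2c.png

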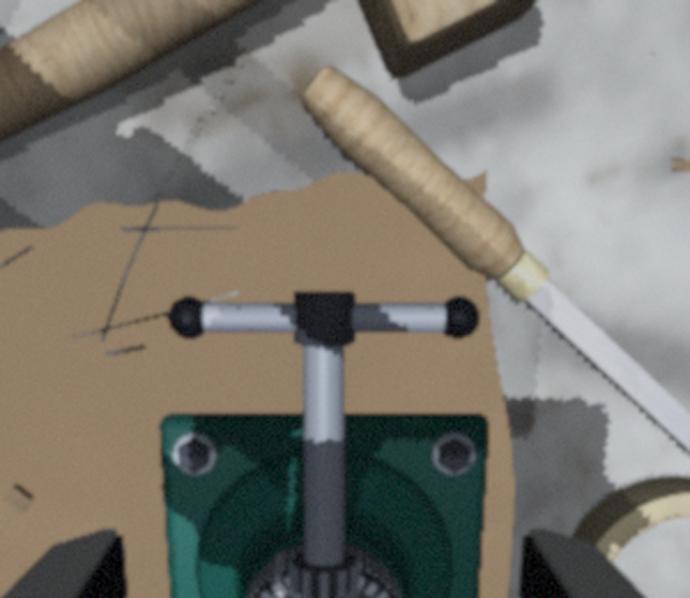

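Crop shows the key square to the tool: bar ends at image (202,137.5) and (319.5,137.5), hub (261,137.5), shank centre (260.2,195).

```bash
python3 - <<'E'
from h import *; from plant import robot
W=cam("pics/w1.npz");V=cam("pics/w2.npz"); p,R,s=tool(robot)
T=cam("pics/top0.npz");S=cam("pics/scene0.npz")
for n,a,b,w,v in(("hub",(119,414),(325,420),(274.5,120),(325,317)),("L",(33,385),(206,467),(313,120),(459,317)),("R",(203,453),(437,382),(237,119.5),(189,317))):
    o=[(T,(125+a[0]/4-.4,155+a[1]/4-.4)),(S,(170+b[0]/5-.4,205+b[1]/5-.4)),(W,w),(V,(120+v[0]/2.3-.3,v[1]/2.3-.3))]
    for q in(o,o[2:],[o[0],o[3]],[o[1],o[3]]):
        X,r=tri(q);print(n,X.round(4),np.round(r,1).tolist())
for v in((323,450),(323,380),(319,570)):
    X=atz(V,(120+v[0]/2.3-.3,v[1]/2.3-.3),.094+.0);print(X.round(4),"tool",(R.T@(X-p)).round(4))
X=np.array([atz(V,(120+v[0]/2.3-.3,v[1]/2.3-.3),.017) for v in((195,453),(455,453))]);print(X, R.T@(X.mean(0)-p))
print(R.T@(np.array([.587,.353,.094])-p))
E
```

```text
hub [0.4697 0.3979 0.0848] [[-0.5, 0.5], [0.0, 0.5], [-0.4, 0.6], [-0.5, 1.8]]
hub [0.4696 0.3985 0.078 ] [[-0.1, -0.1], [0.2, 0.2]]
hub [0.4702 0.3985 0.0746] [[0.1, 0.2], [0.5, 0.4]]
hub [0.4679 0.3989 0.091 ] [[0.0, -0.0], [0.0, 0.0]]
L [0.4851 0.4415 0.0849] [[-0.5, -0.3], [0.3, 0.1], [-1.2, -0.1], [1.1, 0.3]]
L [0.4881 0.4443 0.0642] [[-0.8, 0.3], [1.2, -0.4]]
L [0.4845 0.4407 0.0843] [[-0.1, -0.0], [-0.2, -0.0]]
L [0.4852 0.4413 0.0847] [[0.4, 0.1], [0.8, 0.5]]
R [0.4527 0.3553 0.0843] [[-0.6, -0.3], [0.5, 0.3], [-0.2, 0.1], [-0.5, 0.6]]
R [0.4526 0.3553 0.0814] [[-0.0, -0.1], [0.1, 0.1]]
R [0.4523 0.3549 0.0798] [[-0.0, -0.2], [-0.3, -0.4]]
R [0.4522 0.3568 0.0883] [[0.0, -0.0], [0.1, -0.0]]
[0.5094 0.3825 0.094 ] tool [ 0.0041 -0.0012  0.1089]
[0.4867 0.3911 0.094 ] tool [ 0.0283 -0.0012  0.1089]
[0.5506 0.3654 0.094 ] tool [-0.0406 -0.0026  0.109 ]
[[0.51185789 0.32061967 0.017     ]
 [0.55292199 0.42885416 0.017     ]] [-0.0201318  -0.00041815  0.18595624]
[-0.07900158 -0.00125103  0.10903155]
```

```bash
echo '{"finger_gap": [0.06,0.06,0.06,0.05,0.0,0.0,0.0,0.0,0.0,0.0],"sx": [0,0,0,0,0,0,0,0,0,0],"sy": [-0.024,0,0,0,0,0,0,0,0,0],"sz": [0.6,0.8,0.7,0,0,0,0,0,0,0],"yaw": [0,0,0,0,0,0,0,0,0,0]}' > next.json && python3 inch.py next.json 25
python3 - <<'E'
from plant import robot
s=robot.read_state();print(s["force"],s["wrist_torque"],s["tool_pos"])
E
```

```text
t: 5.8
tool_pos: [0.5123, 0.3805, 0.0961]
orientation: [0.565, 3.09, 0.0]
force: [0.6, -0.2, -0.5]
opening: 0.0173
gripper_force: 0.0
[ 0.57377121 -0.21554893 -0.54898984] [-0.02368974 -0.1570202   0.04150979] [0.51231895 0.38053849 0.09605147]
```

```bash
echo '{"finger_gap": [0,0,0,0],"sx": [0,0,0,0],"sy": [0,0,0,0],"sz": [0,0,0,0],"yaw": [0,0,0,0]}' > next.json && python3 inch.py next.json 30; echo '{"finger_gap": [0,0,0,0],"sx": [0.04,0.08,0.1,0.1],"sy": [0,0,0,0],"sz": [0,0,0,0],"yaw": [0,0,0,0]}' > next.json && python3 inch.py next.json
python3 - <<'E'
from plant import robot
s=robot.read_state();print(s["force"],s["wrist_torque"],s["tool_pos"])
E
```

```text
t: 6.2
tool_pos: [0.5122, 0.3805, 0.0957]
orientation: [0.565, 3.09, 0.0]
force: [0.5, 1.4, 0.8]
opening: 0.013
gripper_force: 30.0
t: 6.6
tool_pos: [0.4962, 0.3861, 0.095]
orientation: [-0.565, -3.089, 0.001]
force: [0.1, 0.6, -2.2]
opening: 0.0128
gripper_force: 30.0
[ 0.06218805  0.57772503 -2.20523258] [ 0.05963009 -0.179101    0.02717071] [0.49622355 0.38607866 0.09501767]
```

To row units: -0.04 m is -0.8, -0.03 m is -0.6.

```bash
echo '{"finger_gap": [0,0,0,0,0,0,0,0,0,0,0,0,0],"sx": [0.16,0.2,0.24,0.1,0,0,0,0,0,0,0,0,0],"sy": [0,0,0,0,0,0,0,0,0,0,0,0,0],"sz": [0,0,0,-0.2,-0.6,-0.8,-0.2,0,0,0,0,0,0],"yaw": [0,0,0,0,0,0,0,-0.15,-0.15,-0.15,-0.15,-0.075,0]}' > next.json && python3 inch.py next.json
python3 - <<'E'
from h import *; from plant import robot
p,R,s=tool(robot); print(p,np.degrees(np.arctan2(R[1,0],R[0,0])),s["force"],s["wrist_torque"],s["q"])
print((R.T@(np.array([.599,.036,.19])-p)).round(4))
snap(robot,"s3","scene")
E
```

```text
t: 7.9
tool_pos: [0.4642, 0.3985, 0.1853]
orientation: [0.492, -3.103, 0.0]
force: [-0.1, -0.2, -1.4]
opening: 0.0132
gripper_force: 30.0
[0.46415861 0.39845528 0.18531325] -161.98581943539776 [-0.11515732 -0.17069043 -1.41437947] [ 0.11269698 -0.09140723 -0.0022873 ] [ 6.25603069e-01  1.92701306e-01  1.52064958e+00 -3.69692155e-05
  1.42863536e+00 -1.25959480e+00]
[-0.0161 -0.3864 -0.0046]
```

View pics/s3.png

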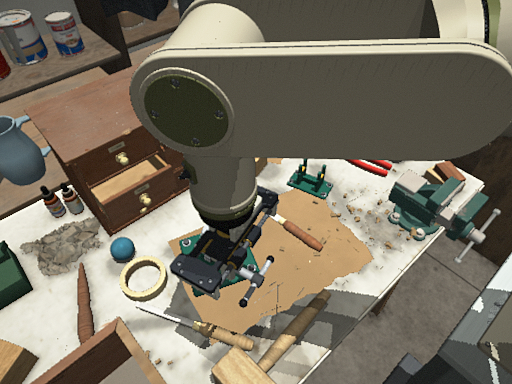

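Key is firmly held, drawn clear and lifted; rest at (310,180) is free. Moving next to the rest for a close look.

```bash
echo '{"finger_gap": [0,0,0,0,0,0,0,0,0,0,0],"sx": [-0.1,-0.12,-0.12,-0.12,-0.12,-0.12,-0.12,-0.08,0,0,0],"sy": [-0.6,-0.8,-0.8,-0.8,-0.8,-0.8,-0.8,-0.4,0,0,0],"sz": [0,0,0,0,0,0,0,0,0,0,0],"yaw": [0,0,0,0,0,0,0,0,0,0,0]}' > next.json && python3 inch.py next.json
python3 - <<'E'
from h import *; from plant import robot
import cv2
p,R,s=tool(robot); print(p,np.degrees(np.arctan2(R[1,0],R[0,0])))
V=snap(robot,"w4"); im=cv2.imread("pics/w4.png")
q=proj(V,np.array([.599,.036,.04]));print(q)
x=int(np.clip(q[0]-85,0,512-170));y=int(np.clip(q[1]-75,0,384-150));print(x,y)
c=np.zeros((600,800,3),np.uint8);c[:,:680]=cv2.resize(im[y:y+150,x:x+170],None,fx=4,fy=4,interpolation=cv2.INTER_CUBIC)
cv2.imwrite("pics/w4c.png",c)
E
```

```text
t: 9.05
tool_pos: [0.5961, 0.1374, 0.1855]
orientation: [0.49, -3.103, -0.001]
force: [-0.2, -0.4, -3.2]
opening: 0.0131
gripper_force: 30.0
[0.59613176 0.13744972 0.18546979] -162.06596421869014
[148.14241153 154.34566177]
63 79
```

View pics/w4c.png

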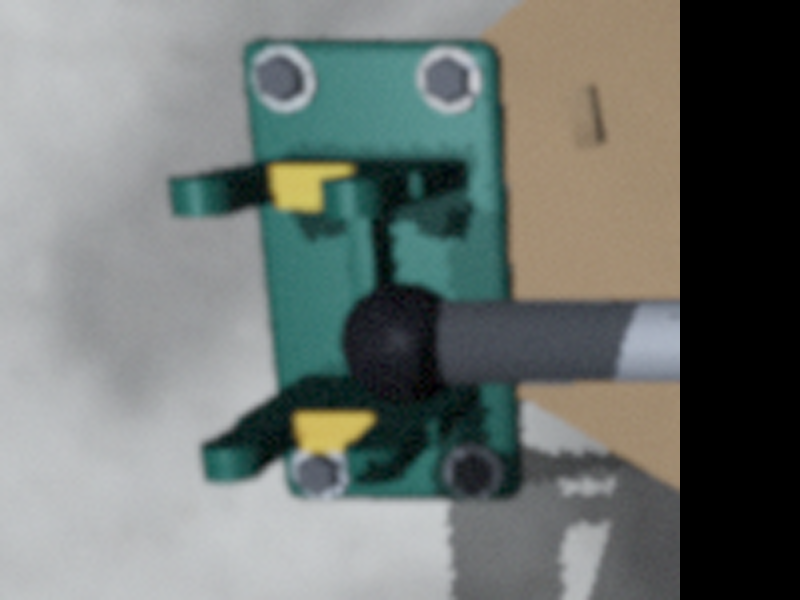

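The rest: screws at crop (281,80), (446,80), (319,473), (473,470); upper cheek's horn tops (200,195) and (348,195); yellow notch liners (297,187) and (335,430).

```bash
python3 - <<'E'
from h import *; from plant import robot
V=cam("pics/w4.npz");T=cam("pics/top0.npz");S=cam("pics/scene0.npz"); p,R,s=tool(robot)
u=lambda a:(63+a[0]/4-.4,79+a[1]/4-.4)
f=np.array([atz(V,u(a),.013) for a in((281,80),(446,80),(319,473),(473,470))]);c=f.mean(0)
print(f.round(4),c,np.linalg.norm(f[0]-f[1]),np.linalg.norm(f[2]-f[3]),np.linalg.norm(f[0]-f[2]))
d=(f[0]+f[1]-f[2]-f[3]);print("axis deg",np.degrees(np.arctan2(d[1],d[0])))
h=[atz(V,u(a),.078) for a in((200,195),(348,195),(228,460))];print(np.round(h,4),"mid",(h[0]+h[1])/2, "cheek dir",np.degrees(np.arctan2(*(h[0]-h[1])[1::-1])), "horn line",np.degrees(np.arctan2(*(h[0]-h[2])[1::-1])),np.linalg.norm(h[0]-h[2]),np.linalg.norm(h[0]-h[1]))
y=[atz(V,u(a),.054) for a in((297,187),(335,430))];print("yellow",np.round(y,4),np.mean(y,0),np.degrees(np.arctan2(*(y[1]-y[0])[1::-1])))
# screws by two views: top+wrist
a=[(555,97),(637,73),(703,276),(619,300)]
tp=[(295+(q[0]-460)/5-.4,165+q[1]/5-.4) for q in a]
m={0:(473,470),1:(319,473),2:(281,80),3:(446,80)}
for i in range(4):print(tri([(T,tp[i]),(V,u(m[i]))]))
yt=[(295+(q[0]-460)/5-.4,165+q[1]/5-.4) for q in((628,118),(667,234))];ys=[(280+(q[0]-500)/5-.4,145+q[1]/5-.4) for q in((617,117),(711,152))]
for i,v in enumerate(((335,430),(297,187))):
    for o in ([(T,yt[i]),(V,u(v))],[(S,ys[i]),(V,u(v))]):print("yel",tri(o))
# key pose as seen: ball
print("ball",atz(V,u((395,343)),.18),R.T@(atz(V,u((395,343)),.18)-p))
E
```

```text
[[0.5603 0.0044 0.013 ]
 [0.5487 0.0401 0.013 ]
 [0.6495 0.0326 0.013 ]
 [0.637  0.0686 0.013 ]] [0.59887646 0.03643494 0.013     ] 0.03754753193242627 0.038123837556191885 0.09352903724096151
axis deg -162.25692488824382
[[0.5773 0.0167 0.078 ]
 [0.5688 0.0428 0.078 ]
 [0.6262 0.0316 0.078 ]] mid [0.57303561 0.02972157 0.078     ] cheek dir -72.0760332012941 horn line -163.0156766224957 0.051162023960322565 0.027392088515336567
yellow [[0.5749 0.0259 0.054 ]
 [0.6225 0.0442 0.054 ]] [0.59870038 0.03505112 0.054     ] 21.108528028557547
(array([0.63903635, 0.06688894, 0.00750392]), [array([-0.44042752, -0.0068218 ]), array([-0.95783409, -0.25936859])])
(array([0.65058948, 0.03064523, 0.00943529]), [array([-0.47069769, -0.15810518]), array([-0.97564085, -0.59123965])])
(array([ 0.56197008, -0.00208039, -0.00533429]), [array([-0.07238168, -0.2411592 ]), array([-0.04582453, -0.60361489])])
(array([ 0.55057295,  0.03457557, -0.01076066]), [array([-0.01828867, -0.07130639]), array([-0.00139912, -0.17389915])])
yel (array([0.62517654, 0.04094423, 0.04562763]), [array([-0.55554645, -0.20286438]), array([-1.25038382, -0.81159807])])
yel (array([0.62270574, 0.04368854, 0.05238711]), [array([-0.14569853, -0.06509154]), array([-0.07354098, -0.47598437])])
yel (array([0.5751224 , 0.02442776, 0.05050914]), [array([-0.15218017, -0.2070204 ]), array([-0.27817711, -0.63459791])])
yel (array([0.57553318, 0.02368567, 0.0482168 ]), [array([-0.22504331, -0.02828558]), array([-0.28729113, -0.66814091])])
ball [0.56448415 0.08003375 0.18      ] [ 0.047839   -0.04500798  0.00552707]
```

To row units: -0.0374 m is -0.748, -0.03 m is -0.6.

```bash
echo '{"finger_gap": [0,0,0,0,0,0,0,0,0],"sx": [0.18,0.18,0.208,0,0,0,0,0,0],"sy": [-0.6,-0.6,-0.748,0,0,0,0,0,0],"sz": [0,0,0,0.4,0.6,0.6,0.2,0,0],"yaw": [0,0,0,0,0,0,0,0,0]}' > next.json && python3 inch.py next.json
python3 - <<'E'
from h import *; from plant import robot
p,R,s=tool(robot);print(p,s["force"],s["wrist_torque"],R.T@(np.array([.599,.036,.061])-p))
import cv2
T=snap(robot,"t5","top");S=snap(robot,"s5","scene");V=snap(robot,"w5")
c=np.zeros((600,800,3),np.uint8)
c[:300,:400]=cv2.resize(cv2.imread("pics/s5.png")[145:205,270:350],None,fx=5,fy=5,interpolation=cv2.INTER_CUBIC)
c[300:,:400]=cv2.resize(cv2.imread("pics/t5.png")[165:240,280:380],None,fx=4,fy=4,interpolation=cv2.INTER_CUBIC)
c[:300,400:]=cv2.resize(cv2.imread("pics/w5.png"),(400,300))
cv2.imwrite("pics/c5.png",c)
E
```

```text
t: 10.0
tool_pos: [0.6003, 0.0357, 0.097]
orientation: [-0.491, 3.102, -0.0]
force: [0.3, 1.0, -1.9]
opening: 0.013
gripper_force: 30.0
[0.6003292  0.03567997 0.09700767] [ 0.28634054  0.96074208 -1.94293318] [ 0.10108409 -0.18015924  0.00444618] [0.00121467 0.00073007 0.03600574]
```

View pics/c5.png

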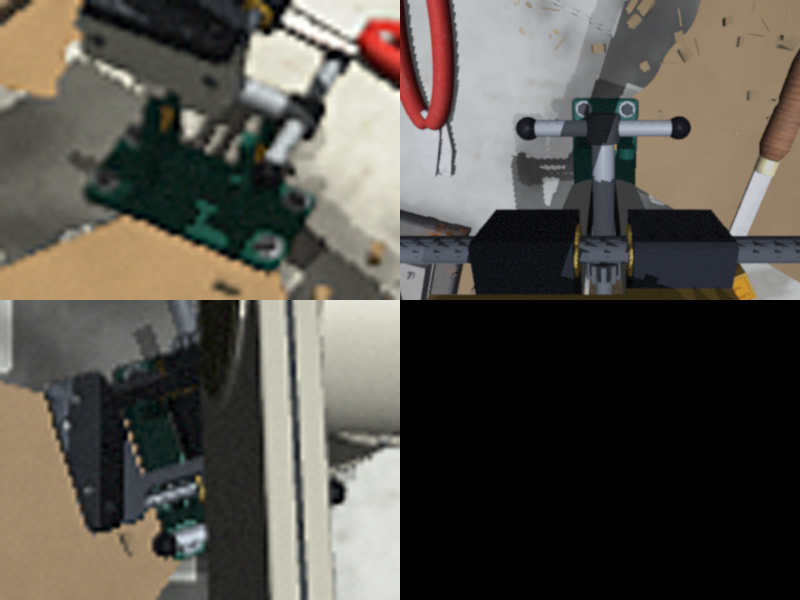

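The key is over the rest, its shank centred between the foot screws at (585,108)/(628,108) in the wrist tile. Lowering with the force watched.

To row units: 0.001 m is 0.02, 0.0007 m is 0.014.

```bash
echo '{"finger_gap": [0,0,0,0,0],"sx": [0.02,0,0,0,0],"sy": [0.014,0,0,0,0],"sz": [0.1,0.12,0.12,0.1,0],"yaw": [0,0,0,0,0]}' > next.json && python3 inch.py next.json; echo '{"finger_gap": [0,0,0],"sx": [0,0,0],"sy": [0,0,0],"sz": [0.1,0.08,0],"yaw": [0,0,0]}' > next.json && python3 inch.py next.json
```

```text
t: 10.65
tool_pos: [0.5975, 0.0354, 0.0721]
orientation: [0.49, -3.101, -0.001]
force: [-0.6, -0.5, -2.1]
opening: 0.0131
gripper_force: 30.0
t: 10.95
tool_pos: [0.5993, 0.0354, 0.0652]
orientation: [-0.49, 3.101, -0.0]
force: [1.7, 0.1, 0.4]
opening: 0.0129
gripper_force: 30.0
```

To row units: 0.002 m is 0.04.

```bash
echo '{"finger_gap": [0,0],"sx": [0,0],"sy": [0,0],"sz": [0.04,0],"yaw": [0,0]}' > next.json && python3 inch.py next.json; echo '{"finger_gap": [0,0],"sx": [0,0],"sy": [0,0],"sz": [0.03,0],"yaw": [0,0]}' > next.json && python3 inch.py next.json;echo '{"finger_gap": [0,0],"sx": [0,0],"sy": [0,0],"sz": [0.02,0],"yaw": [0,0]}' > next.json && python3 inch.py next.json
```

```text
t: 11.15
tool_pos: [0.5995, 0.0355, 0.0647]
orientation: [-0.49, 3.101, -0.001]
force: [-3.1, 0.8, 11.9]
opening: 0.0131
gripper_force: 30.0
t: 11.35
tool_pos: [0.5997, 0.0355, 0.0645]
orientation: [-0.49, 3.101, -0.001]
force: [-8.2, 0.5, 21.4]
opening: 0.013
gripper_force: 30.0
t: 11.55
tool_pos: [0.5997, 0.0355, 0.0644]
orientation: [-0.49, 3.101, -0.001]
force: [-12.9, 0.8, 29.0]
opening: 0.0128
gripper_force: 30.0
```

```bash
echo '{"finger_gap": [0,0],"sx": [0,0],"sy": [0,0],"sz": [-0.07,0],"yaw": [0,0]}' > next.json && python3 inch.py next.json; echo '{"finger_gap": [0.022,0.022,0.022,0.022,0.022],"sx": [0,0,0,0,0],"sy": [0,0,0,0,0],"sz": [0,0,0,0,0],"yaw": [0,0,0,0,0]}' > next.json && python3 inch.py next.json
python3 - <<'E'
from h import *; from plant import robot
import cv2
S=snap(robot,"s6","scene");V=snap(robot,"w6")
c=np.zeros((600,800,3),np.uint8)
c[:300,:400]=cv2.resize(cv2.imread("pics/s6.png")[145:205,270:350],None,fx=5,fy=5,interpolation=cv2.INTER_CUBIC)
c[:600,400:]=cv2.resize(cv2.imread("pics/w6.png")[84:384,156:356],(400,600))
cv2.imwrite("pics/c6.png",c)
E
```

```text
t: 11.75
tool_pos: [0.5994, 0.0354, 0.0648]
orientation: [-0.49, 3.101, -0.001]
force: [1.0, 0.3, 7.7]
opening: 0.013
gripper_force: 30.0
t: 12.25
tool_pos: [0.5982, 0.0354, 0.0632]
orientation: [0.49, -3.102, -0.0]
force: [-0.3, 0.8, -0.2]
opening: 0.0221
gripper_force: 0.0
```

To row units: -0.04 m is -0.8, -0.03 m is -0.6.

```bash
echo '{"finger_gap": [0.05,0.05,0.05,0.05,0.06,0.08,0.09,0.09,0.09,0.09,0.09,0.09],"sx": [0,0,0,0,0,0,0,0,-0.8,-0.6,0,0],"sy": [0,0,0,0,0,0,0,0,0,0,0,0],"sz": [0,0,0,-0.2,-0.6,-0.8,-0.8,-0.4,0,0,0,0],"yaw": [0,0,0,0,0,0,0,0,0,0,0,0]}' > next.json && python3 inch.py next.json
python3 - <<'E'
from h import *; from plant import robot
import cv2
p,R,s=tool(robot);print(p)
V=snap(robot,"w7");T=snap(robot,"t7","top");S=snap(robot,"s7","scene")
c0=np.array([.599,.036,0]);e=np.array([.951,.309,0]);n=np.array([-.309,.951,0])
for nm,X in(("ballL",c0-.051*e+.043*n),("ballR",c0-.051*e-.043*n),("gear",c0+.045*e),("tip",c0+.077*e),("hub",c0-.05*e)):
    X=X+[0,0,.059]; print(nm,X.round(3),"w",proj(V,X).round(1),"t",proj(T,X).round(1),"s",proj(S,X).round(1))
# dark ball blobs near predictions
def ball(c,X,r=9):
    q=proj(c,X); im=cv2.cvtColor(c["image"],cv2.COLOR_RGB2GRAY); y,x=np.mgrid[:384,:512]
    m=(np.hypot(x-q[0],y-q[1])<r)&(im<35); return (x[m].mean(),y[m].mean(),m.sum()) if m.any() else None
for k in(1,-1):
    X=c0-.051*e+k*.043*n+[0,0,.059]
    b={i:ball(c,X,r) for i,c,r in(("w",V,18),("t",T,7),("s",S,7))}; print(k,b)
    o=[(c,b[i][:2]) for i,c in(("w",V),("t",T),("s",S)) if b[i]]
    if len(o)>1:print(tri(o))
E
```

```text
t: 13.55
tool_pos: [0.6649, 0.0571, 0.2036]
orientation: [0.491, -3.102, 0.0]
force: [-0.4, 0.6, -0.4]
opening: 0.0898
gripper_force: 0.0
[0.66494296 0.05707955 0.20356183]
ballL [0.537 0.061 0.059] w [314.3  39.9] t [319.2 228.6] s [323.9 187.8]
ballR [ 0.564 -0.021  0.059] w [206.   39.9] t [358.  216.6] s [337.  166.1]
gear [0.642 0.05  0.059] w [260.2 159.4] t [324.5 179.3] s [296.  163.4]
tip [0.672 0.06  0.059] w [260.2 194.5] t [319.8 165.1] s [285.1 159.2]
hub [0.551 0.021 0.059] w [260.2  41.3] t [338.5 222.1] s [330.2 176.5]
1 {'w': (np.float64(316.85310734463275), np.float64(45.08474576271186), np.int64(177)), 't': (np.float64(319.42857142857144), np.float64(227.17857142857142), np.int64(28)), 's': (np.float64(321.94736842105266), np.float64(187.8684210526316), np.int64(76))}
(array([0.54031673, 0.06299877, 0.05859944]), [array([-1.7876051 , -0.30430463]), array([-1.15678841, -0.10599056]), array([ 0.41143883, -0.25367379])])
-1 {'w': (np.float64(202.34965034965035), np.float64(45.74825174825175), np.int64(143)), 't': None, 's': (np.float64(336.25), np.float64(164.75), np.int64(4))}
(array([ 0.56842088, -0.02257285,  0.05917123]), [array([-0.30144719, -0.64838531]), array([-0.20344063,  0.01134079])])
```

Ball ends of the parked bar triangulate to z 0.059, level and in place: the key lies in both notches. On to the sleeve.

To row units: 0.045 m is 0.9, 0.035 m is 0.7.

```bash
echo '{"finger_gap": [0.093,0.093,0.093,0.093,0.093,0.093,0.093,0.093,0.093,0.093,0.093,0.093,0.093,0.093,0.093,0.093,0.093],"sx": [-0.04,-0.05,-0.05,-0.05,-0.05,-0.05,-0.05,0,0,0,0,0,0,0,0,0,0],"sy": [0.7,0.9,0.9,0.9,0.9,0.9,0.9,0,0,0,0,0,0,0,0,0,0],"sz": [0,0,0,0,0,0,0,0,0,0,0,0,0,0,0,0,0],"yaw": [0,0,0,0,0,0,0,0.15,0.15,0.15,0.15,0.15,0.15,0.15,0.15,0,0]}' > next.json && python3 inch.py next.json
python3 - <<'E'
from h import *; from plant import robot
p,R,s=tool(robot);print(p,s["q"],np.degrees(np.arctan2(R[1,0],R[0,0])),R.T@(np.array([.587,.3525,.075])-p))
E
```

```text
t: 15.4
tool_pos: [0.5871, 0.352, 0.2041]
orientation: [1.341, 2.84, 0.0]
force: [0.4, 0.4, -0.6]
opening: 0.0929
gripper_force: 0.0
[0.58708265 0.35198607 0.2041423 ] [ 4.65258022e-01  3.74624991e-01  1.26954308e+00 -6.94683094e-05
  1.49702756e+00 -2.23075863e-01] 129.4389174060256 [0.00046948 0.00021463 0.12914231]
```

Units first: shifts go in shares of 50 mm. So 0.04 m is 0.8, 0.03 m is 0.6.

```bash
echo '{"finger_gap": [0.093,0.093,0.093,0.093,0.093,0.093],"sx": [0,0,0,0,0,0],"sy": [0,0,0,0,0,0],"sz": [0.6,0.8,0.6,0.4,0.18,0],"yaw": [0,0,0,0,0,0]}' > next.json && python3 inch.py next.json && echo '{"finger_gap": [0.06,0.06,0.06,0.06,0.06,0.06],"sx": [0,0,0,0,0,0],"sy": [0,0,0,0,0,0],"sz": [0,0,0,0,0,0],"yaw": [0,0,0,0,0,0]}' > next.json && python3 inch.py next.json 15
python3 - <<'E'
from h import *; from plant import robot
p,R,s=tool(robot);print(p,"F tool",R.T@s["force"],"M",s["wrist_torque"])
E
```

```text
t: 16.0
tool_pos: [0.5863, 0.3518, 0.0732]
orientation: [-1.344, -2.838, 0.003]
force: [-0.5, 1.3, -0.9]
opening: 0.0928
gripper_force: 0.0
t: 16.6
tool_pos: [0.5876, 0.3525, 0.0758]
orientation: [1.347, 2.837, 0.001]
force: [-2.6, -0.9, 5.5]
opening: 0.0653
gripper_force: 15.0
[0.58756015 0.35246552 0.07578792] F tool [ 0.93759115 -2.647914   -5.47839573] M [-0.38146831  0.32235472  0.07826903]
```

```bash
echo '{"finger_gap": [0.06,0.06,0.06,0.06,0.06,0.06],"sx": [0,0,0,0,0,0],"sy": [0,0,0,0,0,0],"sz": [0,0,0,0,0,0],"yaw": [-0.05,-0.1,-0.1,-0.1,-0.1,-0.05]}' > next.json && python3 inch.py next.json
cat > st.py <<'E'
from h import *; from plant import robot
p,R,s=tool(robot);print(p.round(4),"F tool",(R.T@s["force"]).round(1),"M",s["wrist_torque"].round(2),"ang",np.arctan2(R[1,0],R[0,0]),s["opening"])
E
python3 st.py; echo '{"finger_gap": [0.06,0.06,0.06,0.06,0.06],"sx": [0,0,0,0,0],"sy": [0,0,0,0,0],"sz": [0,0,0,0,0],"yaw": [-0.1,-0.1,-0.1,-0.1,0]}' > next.json && python3 inch.py next.json >/dev/null; python3 st.py
```

```text
t: 17.2
tool_pos: [0.5878, 0.3527, 0.0758]
orientation: [0.598, 3.083, 0.002]
force: [-1.4, 0.1, 4.3]
opening: 0.0648
gripper_force: 15.0
[0.5878 0.3527 0.0758] F tool [ 1.4 -0.4 -4.3] M [-0.23  0.12 -0.16] ang 2.7585726782914453 0.06482417648133076
[0.5879 0.353  0.0758] F tool [ 1.3  2.  -5.2] M [ 0.07 -0.02  0.27] ang -3.1263572234889607 0.06498404584756907
```

```bash
for i in 1 2 3 4; do echo '{"finger_gap": [0.06,0.06],"sx": [0,0],"sy": [0,0],"sz": [0,0],"yaw": [-0.03,-0.03]}' > next.json && python3 inch.py next.json >/dev/null; python3 st.py; done
```

```text
[0.5878 0.3531 0.0758] F tool [ 0.8  2.2 -5.9] M [ 0.17  0.07 -0.18] ang -3.070421887875624 0.06521309220769492
[0.5878 0.3531 0.0758] F tool [ 1.   2.3 -5.5] M [ 0.2   0.03 -0.2 ] ang -3.0104351209390794 0.06513588178327535
[0.5878 0.3531 0.0758] F tool [ 1.1  2.4 -6.3] M [ 0.21 -0.04 -0.17] ang -2.9503692920789497 0.06537518818615848
[0.5878 0.3532 0.0758] F tool [ 0.6  2.3 -5.2] M [ 0.26  0.02 -0.2 ] ang -2.890338835775992 0.06505725598316284
```

```bash
for i in 1 2 3 4 5; do echo '{"finger_gap": [0.06,0.06],"sx": [0,0],"sy": [0,0],"sz": [0,0],"yaw": [-0.015,-0.015]}' > next.json && python3 inch.py next.json >/dev/null; python3 st.py; done
```

```text
[0.5878 0.3532 0.0758] F tool [ 0.5  2.1 -5.7] M [ 0.3  -0.01 -0.23] ang -2.8609304265725384 0.06513914088310972
[0.5882 0.3533 0.0757] F tool [-3.2  5.  -3.6] M [ 0.85 -0.36 -0.77] ang -2.830252092551835 0.06516166878287444
[0.588  0.3533 0.0756] F tool [-3.   3.8 -5.7] M [ 1.07 -0.52 -0.79] ang -2.799225266767528 0.06522006897536696
[0.5879 0.3533 0.0755] F tool [-2.   4.4 -4.5] M [ 0.96 -0.21 -0.85] ang -2.7691159707050046 0.0654370658876945
[0.5878 0.3533 0.0754] F tool [-3.5  5.5 -3.4] M [ 0.99 -0.27 -0.83] ang -2.7390965316101963 0.06559113275217876
```

The torque jumped to 0.8 N m (pads slipping, below the body's 1.2): the stop is reached. Releasing and checking.

```bash
echo '{"finger_gap": [0.093,0.093,0.093,0.093,0.093,0.093,0.093,0.093,0.093,0.093,0.093,0.093,0.093,0.093,0.093,0.093],"sx": [0,0,0,0,0,0,0,0,0,0,-0.9,-0.9,-0.9,-0.9,-0.9,0],"sy": [0,0,0,0,0,0,0,0,0,0,0,0,0,0,0,0],"sz": [0,0,0,0,0,-0.4,-0.8,-1,-1,-0.6,0,0,0,0,0,0],"yaw": [0,0,0,0,0,0,0,0,0,0,0,0,0,0,0,0]}' > next.json && python3 inch.py next.json
python3 - <<'E'
from h import *; from plant import robot
import cv2
p,R,s=tool(robot);print(p)
for n in("wrist","top","scene"):snap(robot,"f_"+n,n)
I=lambda f,x,y,w,h,W,H:cv2.resize(cv2.imread(f)[y:y+h,x:x+w],(W,H),interpolation=cv2.INTER_CUBIC)
V=cam("pics/f_wrist.npz");q=proj(V,np.array([.5875,.353,.09])).round();print(q,proj(V,np.array([.599,.036,.06])))
x=int(np.clip(q[0]-50,0,412));y=int(np.clip(q[1]-50,0,284))
c=np.zeros((600,800,3),np.uint8)
c[:300,:400]=I("pics/f_scene.png",270,145,80,60,400,300)
c[300:,:300]=I("pics/f_scene.png",190,210,50,50,300,300)
c[300:,300:600]=I("pics/f_top.png",155,175,50,50,300,300)
c[:300,400:700]=I("pics/f_wrist.png",x,y,100,100,300,300)
c[300:,600:]=I("pics/f_top.png",300,150,65,97,200,300)
cv2.imwrite("pics/fin.png",c)
E
```

```text
t: 21.1
tool_pos: [0.753, 0.4225, 0.2596]
orientation: [0.627, -3.075, 0.001]
force: [0.4, -0.5, -1.1]
opening: 0.0927
gripper_force: 0.0
[0.75299357 0.42254687 0.25961504]
[261. -34.] [-105.89864634 -181.58239414]
```

View pics/fin.png

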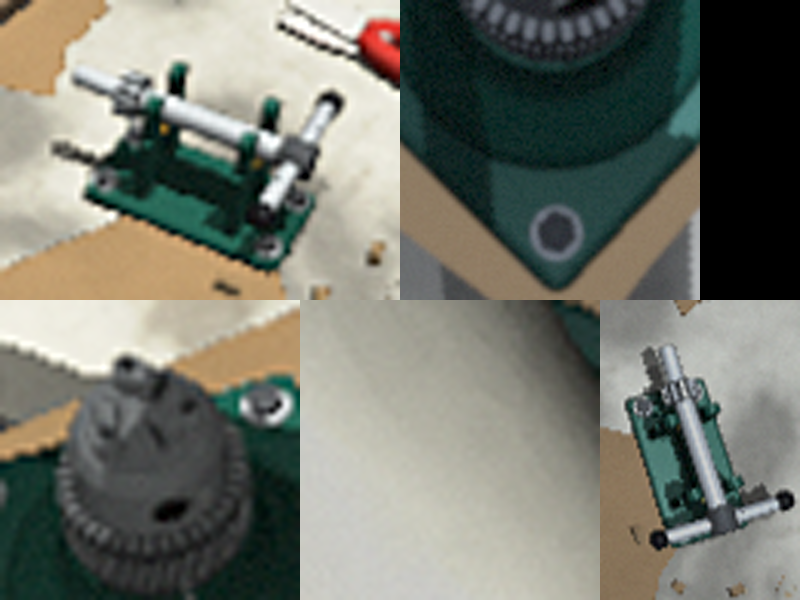

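The key lies in both notches (top-left and bottom-right tiles), the jaws are swung out, and the empty bore is at (172,510) in the scene tile. Checking the bore direction and the sleeve line by number.

```bash
python3 - <<'E'
from h import *
S=cam("pics/f_scene.npz");c=np.array([.5873,.353]);a0=np.radians(159.3)
for d in(-.1,0,.1):print("bore",d,proj(S,np.array([*(c+.027*np.array([np.cos(a0+d),np.sin(a0+d)])),.095])).round(1))
b=np.array([190+172/6-.4,210+210/6-.4]);w=np.array([190+187/6-.4,210+280/6-.4]);print("seen bore",b,"line",w)
im=S["image"][210:265,195:240].astype(int);r=im[...,0]-im[...,1]
y,x=np.where((r>25)&(im[...,2]<im[...,1]+15));print("reddish",[(i+195,j+210,im[j,i].tolist()) for i,j in zip(x,y)][:12])
for k in np.arange(-.6,1.6,.1):print(round(k,1),proj(S,np.array([*(c+.033*np.array([np.cos(a0+k),np.sin(a0+k)])),.065])).round(1),end=";")
E
```

```text
bore -0.1 [217.5 244.7]
bore 0 [218.7 244.3]
bore 0.1 [220.  243.9]
seen bore [218.26666667 244.6       ] line [220.76666667 256.26666667]
reddish [(np.int64(238), np.int64(212), [175, 144, 110]), (np.int64(239), np.int64(212), [174, 137, 93]), (np.int64(236), np.int64(213), [176, 148, 110]), (np.int64(237), np.int64(213), [179, 141, 96]), (np.int64(238), np.int64(213), [182, 147, 100]), (np.int64(239), np.int64(213), [182, 148, 103]), (np.int64(234), np.int64(214), [189, 158, 117]), (np.int64(235), np.int64(214), [179, 144, 95]), (np.int64(236), np.int64(214), [185, 148, 100]), (np.int64(237), np.int64(214), [185, 151, 105]), (np.int64(238), np.int64(214), [184, 149, 105]), (np.int64(239), np.int64(214), [184, 150, 108])]
-0.6 [211.5 255.1];-0.5 [213.  255.4];-0.4 [214.6 255.5];-0.3 [216.2 255.4];-0.2 [217.8 255.3];-0.1 [219.3 255. ];-0.0 [220.9 254.5];0.1 [222.3 253.9];0.2 [223.8 253.2];0.3 [225.1 252.4];0.4 [226.3 251.5];0.5 [227.5 250.5];0.6 [228.5 249.4];0.7 [229.4 248.3];0.8 [230.1 247.1];0.9 [230.7 245.8];1.0 [231.2 244.5];1.1 [231.5 243.2];1.2 [231.6 241.9];1.3 [231.6 240.6];1.4 [231.5 239.3];1.5 [231.2 238.1];
```

```bash
python3 -c "
from plant import robot
print(robot.close_job())"
```

```text
the job is handed in; nothing more can be done
None
```

The job is handed in: the chuck key lies released in both notches of its rest, and the sleeve is turned anticlockwise to its stop (torque rise, not the red line), with the chuck body where it was.

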